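# Dispense the white filter balls with the rocker gate

### The job

Of the two ball dispensers, press down the paddle of the one with the white lever and white filter balls, and keep it down so that its gate stays lifted until all three white balls have rolled into that dispenser's catch tray; then let the paddle come back up so the gate shuts. Do not touch or lift any ball by hand, leave the orange dispenser shut with its balls waiting, and do not disturb the glassware on the turntable, the ornament or the food jar.

Things in the scene. Friction and masses are not known exactly. Their poses are not given: they have to be found in the camera images.
- white_dispenser: Fixed dispenser, white lever and balls; left or right, else like the other. 240 (x) by 210 mm (y), 92 high. Origin on the shelf below the gate, z up. Open channel, 28 mm wide inside, 18 mm walls, slopes (0.2 rad) along x from closed end (x 90 mm) down to x -50 mm. Gate 16 mm wide across it at x 0, y 0. Floor there 34 mm high, gate edge 6 mm above it. Lever pivot (along x) at y -65 mm, 85 mm high.
- white_lever (a joint): Angle of the white rocking lever, rad: 0 = gate shut, paddle level; grows as the paddle is pressed down; 0.55 = end stop (paddle about 42 mm lower, gate some 35 mm up). Balls can pass from about 0.3, roll freely above 0.45. A spring shuts it when let go: about 1.5 N on the paddle to start, 5 N at the stop.
- white_paddle (a point): Centre of the upper face of the white lever's press paddle, a flat plate 44 mm (dispenser x) by 40 mm (dispenser y), 6 mm thick, at dispenser x 0, y -145 mm, 91 mm above the shelf when the gate is shut, free space below it. Moves and tilts with the lever.
- white_tray (a point): Centre of the white dispenser's open-topped catch tray floor, 4 mm above the shelf, at x -94 mm, y 0 of the dispenser, below the channel's lower end. Inside 80 mm (dispenser x) by 76 mm (y); clear walls 36 mm high, the one under the channel 18 mm.
- white_ball1: Origin at its centre. The white ceramic ball 1 of 3 (1 next to the gate), a loose ball of 24 mm diameter, about 18 g, waiting in the channel of the white dispenser behind the gate. It rolls by itself into the catch tray within about a second once the gate is up.
- white_ball2: Origin at its centre. The white ceramic ball 2 of 3 (1 next to the gate), a loose ball of 24 mm diameter, about 18 g, waiting in the channel of the white dispenser behind the gate. It rolls by itself into the catch tray within about a second once the gate is up.
- white_ball3: Origin at its centre. The white ceramic ball 3 of 3 (1 next to the gate), a loose ball of 24 mm diameter, about 18 g, waiting in the channel of the white dispenser behind the gate. It rolls by itself into the catch tray within about a second once the gate is up.
- orange_dispenser: Fixed dispenser, orange lever and balls; left or right, else like the other. 240 (x) by 210 mm (y), 92 high. Origin on the shelf below the gate, z up. Open channel, 28 mm wide inside, 18 mm walls, slopes (0.2 rad) along x from closed end (x 90 mm) down to x -50 mm. Gate 16 mm wide across it at x 0, y 0. Floor there 34 mm high, gate edge 6 mm above it. Lever pivot (along x) at y -65 mm, 85 mm high.
- orange_lever (a joint): Angle of the orange rocking lever, rad: 0 = gate shut, paddle level; grows as the paddle is pressed down; 0.55 = end stop (paddle about 42 mm lower, gate some 35 mm up). Balls can pass from about 0.3, roll freely above 0.45. A spring shuts it when let go: about 1.5 N on the paddle to start, 5 N at the stop.
- orange_paddle (a point): Centre of the upper face of the orange lever's press paddle, a flat plate 44 mm (dispenser x) by 40 mm (dispenser y), 6 mm thick, at dispenser x 0, y -145 mm, 91 mm above the shelf when the gate is shut, free space below it. Moves and tilts with the lever.
- orange_tray (a point): Centre of the orange dispenser's open-topped catch tray floor, 4 mm above the shelf, at x -94 mm, y 0 of the dispenser, below the channel's lower end. Inside 80 mm (dispenser x) by 76 mm (y); clear walls 36 mm high, the one under the channel 18 mm.
- orange_ball1: Origin at its centre. The orange ceramic ball 1 of 3 (1 next to the gate), a loose ball of 24 mm diameter, about 18 g, waiting in the channel of the orange dispenser behind the gate. It rolls by itself into the catch tray within about a second once the gate is up.
- orange_ball2: Origin at its centre. The orange ceramic ball 2 of 3 (1 next to the gate), a loose ball of 24 mm diameter, about 18 g, waiting in the channel of the orange dispenser behind the gate. It rolls by itself into the catch tray within about a second once the gate is up.
- orange_ball3: Origin at its centre. The orange ceramic ball 3 of 3 (1 next to the gate), a loose ball of 24 mm diameter, about 18 g, waiting in the channel of the orange dispenser behind the gate. It rolls by itself into the catch tray within about a second once the gate is up.
- turntable: White plastic turntable, 170 mm across, top 20 mm high, behind the dispensers; its plate turns easily. Bystander. Origin: on the shelf under its centre.
- diffuser: Glass CO2 diffuser, 38 mm across, 66 mm high. Stands loose on the turntable. Bystander. Origin: centre of its underside.
- counter_base: White ceramic bubble counter base, 50 mm across, 40 mm high. Stands loose on the turntable. Bystander. Origin: centre of its underside.
- pipette_holder: Stainless pipette holder, foot 48 mm across, with pipette 116 mm high. Stands loose on the turntable. Bystander. Origin: centre of its underside.
- drop_checker: Clear greenish acrylic drop checker, 36 mm across, 60 mm high. Stands loose on the turntable. Bystander. Origin: centre of its underside.
- ornament: Blue plastic castle ornament, 60 by 70 mm, 90 mm high, loose at the left of the shelf. Bystander. Origin: centre of its underside.
- food_jar: Fish food jar with green cap, 52 mm across, 80 mm high, loose at the right of the shelf. Bystander. Origin: centre of its underside.

How it is judged:
By the outcome, as a careful person would: the job done as asked, in the order asked, and still so for the second after the job is handed in, with the robot touching nothing.
It also fails if it takes over 32 s, if anything falls off the work surface, if the arm or the gripper's body presses on something with over 40 N, if the wrist force passes 120 N, or if a joint passes its speed limit or range.

### The arm

A 6-joint arm with a two-finger parallel gripper is mounted at the origin on the work surface. World frame = base frame: x ahead of the robot, y to its left, z up, the work surface at z = 0. Lengths are in m, angles in degrees, forces in N, time in s.
With the tool pointing down it reaches from about 0.375 to 0.9 m from the base axis. Payload 3.1 kg.
Tool frame: the origin (TCP) lies on the centre line of the jaws, within the pads' length; the fingertips stand 25 mm ahead of it and the grasp point (between the pads) lies 6 mm ahead of it; z points along the fingers, y is the line along which they close (so a half turn about z gives the same grasp; the last joint's range is limited). The gripper opens to 87 mm and grips with 3 to 60 N. Pads are 19 mm wide; open, the fingers measure 117 mm over their backs; the gripper's body (75 mm by 190 mm) begins 51 mm behind the grasp point.
Start: joints at [61.793, 30.224, 82.088, -0, 67.689, -10.227], TCP at [0.193, 0.594, 0.248] pointing down, gripper open.
Joint ranges: [-176.69, 176.69], [-43.24, 126.21], [12.49, 139.97], [-82, 262], [0, 151.66], [-163.58, 163.58]. Speed limits (degrees/s): [159.86, 159.86, 180, 180, 180, 180].

### API

Orientations are given as a 3x3 rotation matrix whose columns are the frame's x, y, z axes.
In Python, from rig import read_state, capture, camera_params, hand_in gives the robot as it stands.
- The arm moves only by the tool apply_moves, never from a script. Its argument "rows" is a list of rows, each an object of numbers: "x", "y", "z": the shift along the tool's x, y, z in mm; "rx", "ry", "rz": the turn, a rotation vector about the tool's x, y, z in units of 6 degrees (1.0 is 6 degrees); "claw": the closure in counts, from 0 (fully open) to 255 (shut). A call has 1 to 10 rows; each row is the pose to reach, as a shift and turn from the pose commanded when the call began, along the tool's axes at that moment; what a row does not reach only later rows make up. A row lasts 1/8 s, in which the tool goes at most 62.5 mm and 10.7 degrees, less where a joint would pass 70% of its speed; a pose out of reach is approached as far as the arm can. A call with a gripper value outside its range is refused whole. The fingers move at their own pace and stop on an object; the grip force is fixed at half the most. Time passes only in rows, so rows that repeat a pose let the fingers close. It gives the time, the measured TCP pose, the force, the opening and the grip force at its end, in the units of the state.
- read_state(): the state, without advancing time (a new reading comes with each control period).
- capture(name): name is "side" or "top"; returns (picture, depth): 480x640x3 uint8, red, green, blue; 480x640 float32, m along the optical axis (not along the pixel's ray), 0 where there is no reading.
- camera_params(name): a dict with "fx", "fy", "cx", "cy" (pixels), "xyz" and "orientation" of the camera in the world. Camera axes: x right, y up, looking along -z (the intrinsics and any distortion apply to the point x, -y, -z); pixel columns grow to the right and rows downward; lengths in m; the calibration is good to about 2 mm. A picture is of the moment at which its call begins. camera_params takes no time and is no camera call.
- hand_in(): hands the job in; it is judged then, once.
The state is a dict: "time_s": time; "joint_positions": joint angles; "qvel": joint speeds; "tau": joint torques, N m; "position": TCP position; "tcp_rot": TCP orientation; "force": force on the tool from outside, world axes, zero at the start; "moment": the same for the moment, N m; "opening": opening from 0.0 (shut) to 1.0 (fully open); "grasp_force": force on a finger pad.
Only numpy, scipy, OpenCV 4.12 (cv2) and the standard library are available. Lean on these libraries where they do the work, as an engineer would, in place of code of your own. Each camera call takes 0.05 s, during which the arm holds its last target. There are 200 camera calls.

## Working session

There is one attempt and no reset: what is moved stays moved. The work goes in short steps, Python scripts to look and compute and a tool call to move; the robot and the scene stay as the last step left them, time stands still between calls to the robot, and variables do not carry over. Pictures are saved under pics/ and viewed, at most 10 in all, crops included, and the job is handed in when it is done.

Besides the shell and the picture viewer there is one more tool, called after "Request:" in YAML: its name, and indented under it one key for each argument. apply_moves: Moves the arm, as the interface text tells. Its arguments: {"type":"object","properties":{"rows":{"type":"array"}},"required":["rows"]}

```bash
mkdir -p pics; cat > h.py <<'E'
import numpy as np, cv2
from rig import read_state, capture, camera_params, hand_in
def world(n,d):
    p=camera_params(n);R=np.array(p["orientation"]);t=np.array(p["xyz"])
    v,u=np.mgrid[0:480,0:640]
    c=np.stack([(u-p["cx"])/p["fx"]*d,-(v-p["cy"])/p["fy"]*d,-d],-1)
    return c@R.T+t
E
python3 - <<'E'
from h import *
for n in("side","top"):
    i,d=capture(n);cv2.imwrite(f"pics/{n}0.png",i[...,::-1]);np.savez(f"{n}0.npz",i=i,d=d);print(n,camera_params(n))
s=read_state();print(s["time_s"],s["position"],s["tcp_rot"],s["force"],s["opening"])
E
```

```text
side {'fx': 613.3380146828202, 'fy': 613.3380146828202, 'cx': 312.5888677266361, 'cy': 241.0128879057077, 'xyz': array([-0.02903998, -1.01411301,  0.81439289]), 'orientation': array([[ 0.83789732,  0.29824732, -0.45713961],
       [-0.54553725,  0.43026621, -0.71920797],
       [-0.01781013,  0.85200911,  0.52322392]])}
top {'fx': 507.90892867042226, 'fy': 507.90892867042226, 'cx': 320.26079793411606, 'cy': 233.5793995909408, 'xyz': array([ 0.4726254 , -0.01899411,  1.22609409]), 'orientation': array([[ 0.02408125,  0.99591322, -0.08704566],
       [-0.99943588,  0.02602209,  0.0212312 ],
       [ 0.02340954,  0.08648528,  0.99597806]])}
0.1 [0.19258023 0.59390617 0.24665772] [[-9.51177594e-01  3.08642770e-01 -9.08562846e-04]
 [ 3.08643954e-01  9.51175936e-01 -1.80249138e-03]
 [ 3.07877183e-04 -1.99491184e-03 -9.99997963e-01]] [ 0.04548759 -0.20559931 -0.5956714 ] 0.9985734484387212
```

View pics/top0.png

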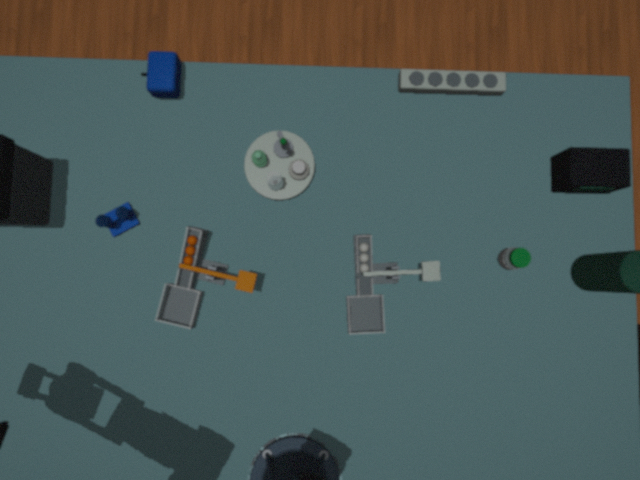

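View pics/side0.png

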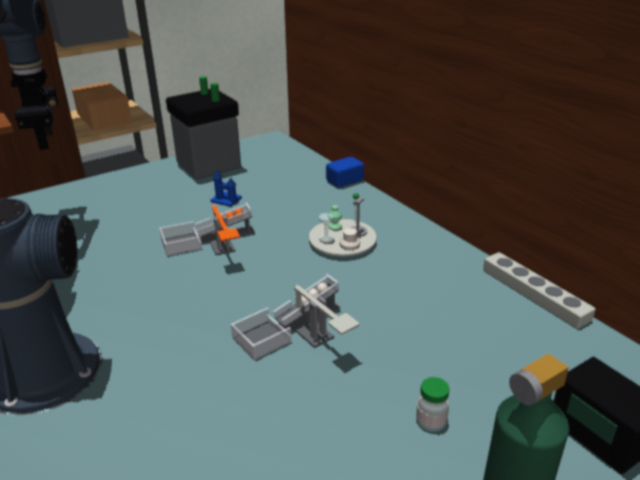

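The white dispenser is the right-hand one. Its paddle is at top (431,271) and side (344,323), with the tray toward the robot at top (366,314). I'll measure the paddle in both views.

```bash
python3 - <<'E'
from h import *
P={}
for n,(u,v),r in(("top",(431,271),14),("side",(344,323),20)):
    z=np.load(n+"0.npz");i=z["i"];d=z["d"];w=world(n,d)
    print(n,"paddle px",i[v,u],w[v,u].round(4))
    g=cv2.cvtColor(i,cv2.COLOR_RGB2HSV)
    m=((g[...,1]<60)&(g[...,2]>120)).astype(np.uint8)
    m=cv2.morphologyEx(m,cv2.MORPH_OPEN,np.ones((9,9) if n=="top" else (7,7)))
    k,l,s,c=cv2.connectedComponentsWithStats(m)
    b=l[v,u]; print("blob",b,s[b],c[b]); P[n]=c[b]
    q=w[(l==b)]; print(np.median(q,0).round(4),q.min(0).round(3),q.max(0).round(3))
    if n=="top":
        cn=cv2.findContours((l==b).astype(np.uint8),0,2)[0][0];print(cv2.minAreaRect(cn))
        for p in((363,249),(364,259),(364,269),(366,314),(375,273),(395,272),(410,272)):print(p,i[p[1],p[0]],w[p[1],p[0]].round(4))
A=[];B=[]
for n,c in P.items():
    p=camera_params(n);R=np.array(p["orientation"]);t=np.array(p["xyz"])
    r=R@np.array([(c[0]-p["cx"])/p["fx"],-(c[1]-p["cy"])/p["fy"],-1]);r/=np.linalg.norm(r)
    M=np.eye(3)-np.outer(r,r);A.append(M);B.append(M@t)
x=np.linalg.solve(sum(A),sum(B));print("tri",x.round(4),[np.linalg.norm(a@x-b).round(4) for a,b in zip(A,B)])
# lever direction from thin white lever
E
```

```text
top paddle px [130 139 133] [ 0.4941 -0.2928  0.0933]
blob 5 [423 261  17  20 322] [430.85403727 270.52173913]
[ 0.4959 -0.2932  0.0915] [ 0.473 -0.312  0.086] [ 0.517 -0.019  1.226]
((431.0, 270.5), (19.0, 16.0), 90.0)
(363, 249) [134 137 131] [ 0.541  -0.1423  0.0676]
(364, 259) [134 136 132] [ 0.5183 -0.1453  0.0649]
(364, 269) [138 139 137] [ 0.4956 -0.1465  0.0575]
(366, 314) [82 91 94] [ 0.3895 -0.159   0.0036]
(375, 273) [131 139 135] [ 0.4866 -0.1676  0.0908]
(395, 272) [130 138 133] [ 0.4899 -0.2124  0.0915]
(410, 272) [129 137 131] [ 0.4908 -0.2463  0.0903]
side paddle px [197 199 189] [ 0.4929 -0.2953  0.0908]
blob 19 [327 311  34  25 623] [342.96789727 323.21829856]
[ 0.5013 -0.2834  0.0895] [-0.029 -1.014 -0.005] [ 0.592 -0.17   0.814]
tri [ 0.494  -0.2929  0.0884] [np.float64(0.0014), np.float64(0.0014)]
```

Request:
apply_moves:
  rows:
    - {"x": -376,"y": -292,"z": 0,"rz": 11.43,"claw": 255}
    - {"x": -376,"y": -292,"z": 0,"rz": 11.43,"claw": 255}
    - {"x": -376,"y": -292,"z": 0,"rz": 11.43,"claw": 255}
    - {"x": -376,"y": -292,"z": 0,"rz": 11.43,"claw": 255}
    - {"x": -376,"y": -292,"z": 0,"rz": 11.43,"claw": 255}
    - {"x": -376,"y": -292,"z": 0,"rz": 11.43,"claw": 255}
    - {"x": -376,"y": -292,"z": 0,"rz": 11.43,"claw": 255}
    - {"x": -376,"y": -292,"z": 0,"rz": 11.43,"claw": 255}
    - {"x": -376,"y": -292,"z": 0,"rz": 11.43,"claw": 255}

```text
validation failed for argument at $.ro...
```

```bash
python3 - <<'E'
from h import *
s=read_state();R=np.array(s["tcp_rot"]);print(s["time_s"],s["position"],R.round(3),s["opening"],s["joint_positions"],s["force"])
print((R.T@(np.array([.494,-.291,.17])-s["position"])*1000).round(1))
E
```

```text
0.1 [0.19258023 0.59390617 0.24665772] [[-0.951  0.309 -0.001]
 [ 0.309  0.951 -0.002]
 [ 0.    -0.002 -1.   ]] 0.9985734484387212 [ 6.17947366e+01  3.02727427e+01  8.21528909e+01 -3.17304250e-03
  6.76899825e+01 -1.02265447e+01] [ 0.04548759 -0.20559931 -0.5956714 ]
[-559.8 -748.5   78. ]
```

The call was refused, perhaps because rows need all seven keys. I'll retry with rx and ry included.

Request:
apply_moves:
  rows:
    - {"x": -376,"y": -292,"z": 0,"rx": 0,"ry": 0,"rz": 11.4,"claw": 255}
    - {"x": -376,"y": -292,"z": 0,"rx": 0,"ry": 0,"rz": 11.4,"claw": 255}
    - {"x": -376,"y": -292,"z": 0,"rx": 0,"ry": 0,"rz": 11.4,"claw": 255}
    - {"x": -376,"y": -292,"z": 0,"rx": 0,"ry": 0,"rz": 11.4,"claw": 255}
    - {"x": -376,"y": -292,"z": 0,"rx": 0,"ry": 0,"rz": 11.4,"claw": 255}
    - {"x": -376,"y": -292,"z": 0,"rx": 0,"ry": 0,"rz": 11.4,"claw": 255}
    - {"x": -376,"y": -292,"z": 0,"rx": 0,"ry": 0,"rz": 11.4,"claw": 255}
    - {"x": -376,"y": -292,"z": 0,"rx": 0,"ry": 0,"rz": 11.4,"claw": 255}
    - {"x": -376,"y": -292,"z": 0,"rx": 0,"ry": 0,"rz": 11.4,"claw": 255}

```text
time_s: 1.23
position: [0.462, 0.1985, 0.2473]
tcp_rot: [[-0.058, 0.998, 0.0], [0.998, 0.058, -0.0], [-0.0, 0.0, -1.0]]
force: [0.0, 0.3, -0.3]
opening: 0.064
grasp_force: 0.0
```

Request:
apply_moves:
  rows:
    - {"x": -490,"y": 4,"z": 0,"rx": 0,"ry": 0,"rz": 0,"claw": 255}
    - {"x": -490,"y": 4,"z": 0,"rx": 0,"ry": 0,"rz": 0,"claw": 255}
    - {"x": -490,"y": 4,"z": 0,"rx": 0,"ry": 0,"rz": 0,"claw": 255}
    - {"x": -490,"y": 4,"z": 0,"rx": 0,"ry": 0,"rz": 0,"claw": 255}
    - {"x": -490,"y": 4,"z": 0,"rx": 0,"ry": 0,"rz": 0,"claw": 255}
    - {"x": -490,"y": 4,"z": 0,"rx": 0,"ry": 0,"rz": 0,"claw": 255}
    - {"x": -490,"y": 4,"z": 0,"rx": 0,"ry": 0,"rz": 0,"claw": 255}
    - {"x": -490,"y": 4,"z": 0,"rx": 0,"ry": 0,"rz": 0,"claw": 255}
    - {"x": -490,"y": 4,"z": 77,"rx": 0,"ry": 0,"rz": 0,"claw": 255}
    - {"x": -490,"y": 4,"z": 77,"rx": 0,"ry": 0,"rz": 0,"claw": 255}

```text
time_s: 2.48
position: [0.493, -0.2853, 0.1669]
tcp_rot: [[-0.063, 0.998, -0.007], [0.998, 0.063, 0.007], [0.007, -0.007, -1.0]]
force: [-0.6, -0.9, 0.8]
opening: 0.003
grasp_force: 0.0
```

```bash
python3 - <<'E'
from h import *
i,d=capture("side");cv2.imwrite("pics/side1.png",cv2.resize(i[200:400,200:440,::-1],None,fx=3,fy=3))
s=read_state();print(s["time_s"],s["position"],s["force"])
E
```

```text
2.525 [ 0.49323532 -0.28504428  0.16671521] [-0.38974621  0.16488319 -0.65440255]
```

View pics/side1.png

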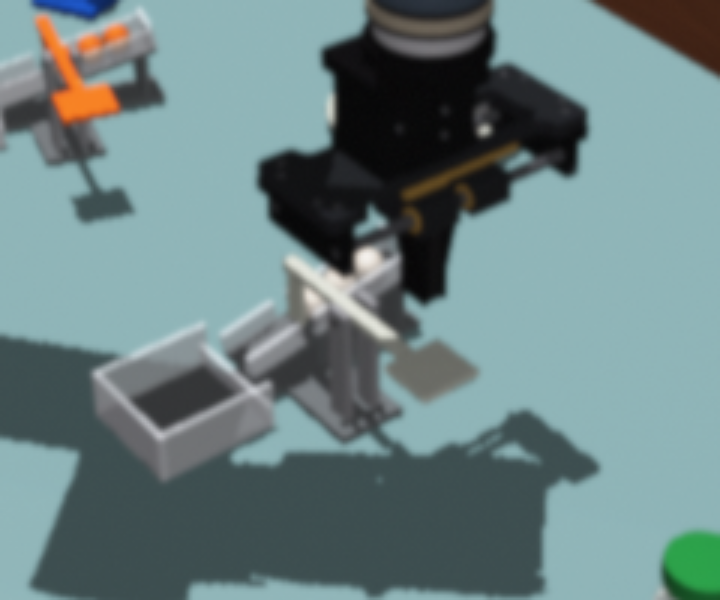

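The crop shows the closed fingertips at (430,297), straight above the paddle at (433,370). Now I'll press.

Request:
apply_moves:
  rows:
    - {"x": 0,"y": 0,"z": 25,"rx": 0,"ry": 0,"rz": 0,"claw": 255}
    - {"x": 0,"y": 0,"z": 42,"rx": 0,"ry": 0,"rz": 0,"claw": 255}
    - {"x": 0,"y": 0,"z": 52,"rx": 0,"ry": 0,"rz": 0,"claw": 255}
    - {"x": 0,"y": 0,"z": 60,"rx": 0,"ry": 0,"rz": 0,"claw": 255}
    - {"x": 0,"y": 0,"z": 68,"rx": 0,"ry": 0,"rz": 0,"claw": 255}
    - {"x": 0,"y": 0,"z": 76,"rx": 0,"ry": 0,"rz": 0,"claw": 255}
    - {"x": 0,"y": 0,"z": 82,"rx": 0,"ry": 0,"rz": 0,"claw": 255}
    - {"x": 0,"y": 0,"z": 87,"rx": 0,"ry": 0,"rz": 0,"claw": 255}
    - {"x": 0,"y": 0,"z": 90,"rx": 0,"ry": 0,"rz": 0,"claw": 255}
    - {"x": 0,"y": 0,"z": 90,"rx": 0,"ry": 0,"rz": 0,"claw": 255}

```text
time_s: 3.78
position: [0.4957, -0.2887, 0.0807]
tcp_rot: [[-0.063, 0.998, 0.001], [0.998, 0.063, -0.001], [-0.001, 0.001, -1.0]]
force: [0.1, -0.3, 5.0]
opening: 0.008
grasp_force: 2.3
```

```bash
python3 - <<'E'
from h import *
i,d=capture("side");cv2.imwrite("pics/side2.png",cv2.resize(i[200:400,200:440,::-1],None,fx=3,fy=3))
s=read_state();print(s["time_s"],s["position"],s["force"])
E
```

```text
3.825 [ 0.4956856  -0.28877857  0.08077611] [-1.16970134 -0.04142645  4.55358164]
```

View pics/side2.png

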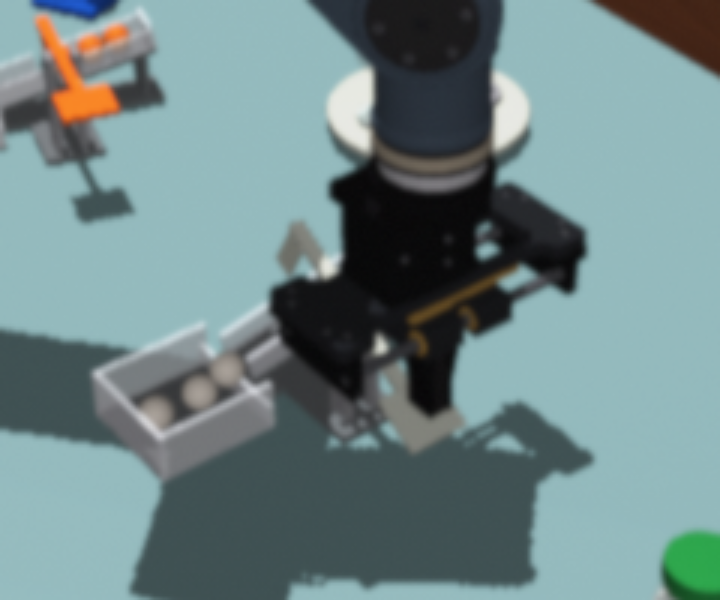

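The gate is up, and the balls show at (157,412), (198,391) and (227,368). The third may still be entering the tray, so I'll hold for a second and recheck.

Request:
apply_moves:
  rows:
    - {"x": 0,"y": 0,"z": 0,"rx": 0,"ry": 0,"rz": 0,"claw": 255}
    - {"x": 0,"y": 0,"z": 0,"rx": 0,"ry": 0,"rz": 0,"claw": 255}
    - {"x": 0,"y": 0,"z": 0,"rx": 0,"ry": 0,"rz": 0,"claw": 255}
    - {"x": 0,"y": 0,"z": 0,"rx": 0,"ry": 0,"rz": 0,"claw": 255}
    - {"x": 0,"y": 0,"z": 0,"rx": 0,"ry": 0,"rz": 0,"claw": 255}
    - {"x": 0,"y": 0,"z": 0,"rx": 0,"ry": 0,"rz": 0,"claw": 255}
    - {"x": 0,"y": 0,"z": 0,"rx": 0,"ry": 0,"rz": 0,"claw": 255}
    - {"x": 0,"y": 0,"z": 0,"rx": 0,"ry": 0,"rz": 0,"claw": 255}
    - {"x": 0,"y": 0,"z": 0,"rx": 0,"ry": 0,"rz": 0,"claw": 255}
    - {"x": 0,"y": 0,"z": 0,"rx": 0,"ry": 0,"rz": 0,"claw": 255}

```text
time_s: 5.08
position: [0.4957, -0.2888, 0.0809]
tcp_rot: [[-0.063, 0.998, 0.001], [0.998, 0.063, -0.001], [-0.001, 0.001, -1.0]]
force: [0.4, 0.2, 6.2]
opening: 0.006
grasp_force: 2.3
```

```bash
python3 - <<'E'
from h import *
i,_=capture("side");j,_=capture("top")
a=cv2.resize(i[270:380,210:320,::-1],(400,400));b=cv2.resize(j[220:350,310:440,::-1],(400,400))
cv2.imwrite("pics/both3.png",np.hstack([a,b]));s=read_state();print(s["time_s"],s["position"],s["force"])
E
```

```text
5.175 [ 0.49565526 -0.28883832  0.08091992] [-1.11556562 -0.06951512  5.56172101]
```

View pics/both3.png

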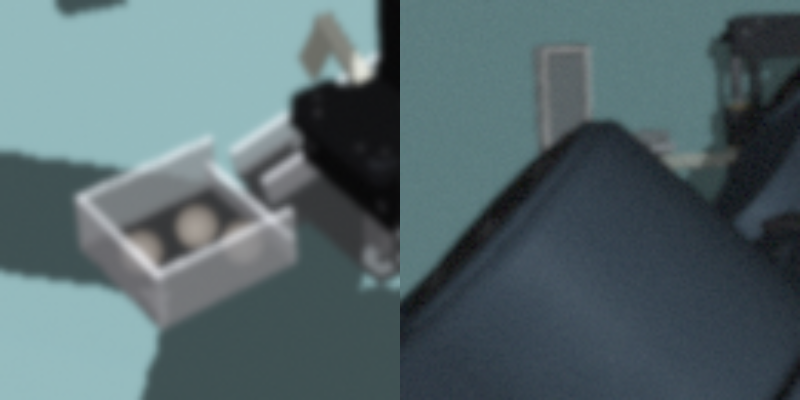

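All three balls are in the tray, at (145,245), (197,227) and (243,240) in the left panel. The channel behind the gate is empty. I'll release the paddle gently by rising.

Request:
apply_moves:
  rows:
    - {"x": 0,"y": 0,"z": -8,"rx": 0,"ry": 0,"rz": 0,"claw": 255}
    - {"x": 0,"y": 0,"z": -16,"rx": 0,"ry": 0,"rz": 0,"claw": 255}
    - {"x": 0,"y": 0,"z": -24,"rx": 0,"ry": 0,"rz": 0,"claw": 255}
    - {"x": 0,"y": 0,"z": -32,"rx": 0,"ry": 0,"rz": 0,"claw": 255}
    - {"x": 0,"y": 0,"z": -42,"rx": 0,"ry": 0,"rz": 0,"claw": 255}
    - {"x": 0,"y": 0,"z": -70,"rx": 0,"ry": 0,"rz": 0,"claw": 255}
    - {"x": 0,"y": 0,"z": -110,"rx": 0,"ry": 0,"rz": 0,"claw": 255}
    - {"x": 0,"y": 0,"z": -150,"rx": 0,"ry": 0,"rz": 0,"claw": 255}
    - {"x": 0,"y": 0,"z": -150,"rx": 0,"ry": 0,"rz": 0,"claw": 255}
    - {"x": 0,"y": 0,"z": -150,"rx": 0,"ry": 0,"rz": 0,"claw": 255}

```text
time_s: 6.42
position: [0.4944, -0.2868, 0.2298]
tcp_rot: [[-0.063, 0.998, -0.002], [0.998, 0.063, 0.002], [0.002, -0.002, -1.0]]
force: [-0.2, 0.1, -0.5]
opening: -0.0
grasp_force: 0.0
```

```bash
python3 - <<'E'
from h import *
i,_=capture("side");cv2.imwrite("pics/side4.png",cv2.resize(i[180:450,140:460,::-1],(711,600)))
s=read_state();print(s["time_s"],s["position"],s["force"])
E
```

```text
6.475 [ 0.49419668 -0.28679815  0.22919237] [ 0.54600615 -0.20591635 -0.48690866]
```

View pics/side4.png

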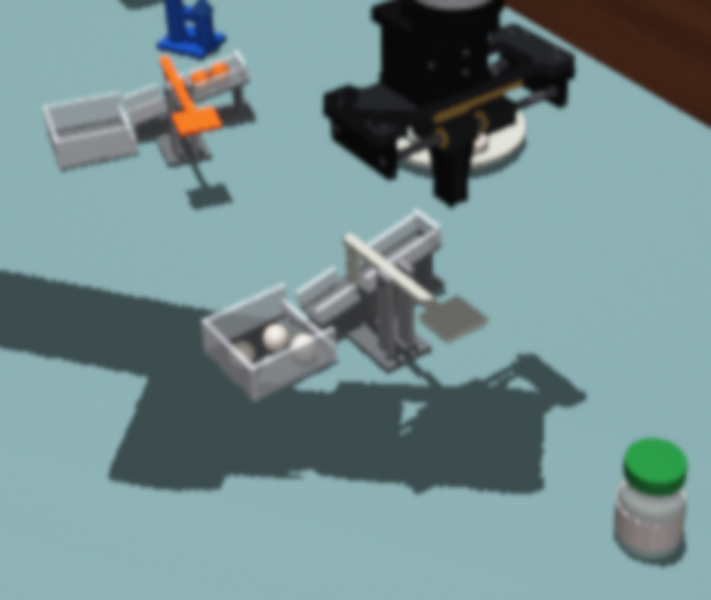

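The white paddle is back up at (453,318) and its lever is level. Three balls lie in the tray around (275,340), and the orange dispenser, jar and ornament are unchanged.

```bash
python3 -c "
from rig import hand_in
print(hand_in())"
```

```text
the job is handed in; nothing more can be done
None
```

The three white balls are in the white dispenser's catch tray, its paddle is back up with the gate shut, the orange dispenser was left shut, nothing else was touched, and the job is handed in.

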